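# Put the hand rollers away in their rests

### The arm

A 6-joint arm with a two-finger parallel gripper is mounted at the origin on the work surface. World frame = base frame: x ahead of the robot, y to its left, z up, the work surface at z = 0. Lengths are in m, angles in degrees, forces in N, time in s.
With the tool pointing down it reaches from about 0.425 to 0.95 m from the base axis. Payload 3.5 kg.
Tool frame: the origin (TCP) lies midway between the tips of the shut fingers; the grasp point (between the pads) lies 19 mm behind it; z points along the fingers, y is the direction in which the jaws open and shut (so a half turn about z gives the same grasp; the last joint's range is limited). The gripper opens to 85 mm and grips with 20 to 120 N. Pads are 22 mm wide; open, the fingers measure 114 mm over their backs; the gripper's body (76 mm by 85 mm) begins 54 mm behind the grasp point. The pads swing forward as they close: fully open they stand 13 mm farther back than shut.
Start: joints at [-72.135, 16.404, 90.338, -0, 73.258, -8.594], TCP at [0.301, -0.604, 0.231] pointing down, gripper open.
Joint ranges: [-158.93, 158.93], [-51.34, 127.21], [12.03, 142.37], [-87.48, 267.48], [13.55, 161.25], [-162.69, 162.69]. Speed limits (degrees/s): [159.86, 159.86, 180, 180, 180, 180].

### API

Orientations are given as a 3x3 rotation matrix whose columns are the frame's x, y, z axes.
In Python, from plant import ctrl gives the robot as it stands. The module is installed in compiled form; this text tells all that it offers.
- The arm moves only by the shell command python3 -m jog 'ROWS' [FORCE]. ROWS is JSON, a list that holds one entry, the list of rows, each a list of 7 numbers: the turn, a rotation vector about the tool's x, y, z in degrees, then the shift along the tool's x, y, z in mm, then the finger opening in mm, from 0 to 85.4. A call has 1 to 20 rows; each row is the pose to reach, as a shift and turn from the pose commanded when the call began, along the tool's axes at that moment; what a row does not reach only later rows make up. A row lasts 1/12 s, in which the tool goes at most 41.7 mm and 7.16 degrees, less where a joint would pass 70% of its speed; a pose out of reach is approached as far as the arm can. A call with a gripper value outside its range is refused whole. The fingers move at their own pace and stop on an object; FORCE is the grip in N (left out, the last holds). Time passes only in rows, so rows that repeat a pose let the fingers close. It gives the time, the measured TCP pose, the force and the opening at its end, in the units of the state.
- ctrl.state(): the state, without advancing time (a new reading comes with each control period).
- ctrl.grab_frame(name): name is "side" or "top" or "wrist"; returns (picture, depth): 384x512x3 uint8, red, green, blue; 384x512 float32, m along the optical axis (not along the pixel's ray), 0 where there is no reading.
- ctrl.calibration(name): a dict with "fov_y" (degrees; the focal length in pixels is half the picture's height over the tangent of half this angle, whatever the lens; pixels are square), "cx", "cy" (the principal point, pixels), "position" and "orientation" of the camera in the world; the wrist camera has in their place "hand_eye" (4x4, takes a point from camera to tool coordinates, whose origin is the TCP and whose axes are the flange's). Camera axes: x right, y down, z forward; pixel columns grow to the right and rows downward; lengths in m; the calibration is good to about 2 mm. A picture is of the moment at which its call begins: read the wrist's pose just before it. calibration takes no time and is no camera call.
- ctrl.hand_in(): hands the job in, once; it reports no verdict.
The state is a dict: "time_s": time; "q": joint angles; "joint_velocities": joint speeds; "joint_torque": joint torques, N m; "ee_pos": TCP position; "ee_rot": TCP orientation; "contact_force": force on the tool from outside, world axes, zero at the start; "moment": the same for the moment, N m; "gripper_width": finger opening in m.
Only numpy, scipy, OpenCV 4.12 (cv2) and the standard library are available. Lean on these libraries where they do the work, as an engineer would, in place of code of your own. Each camera call takes 0.05 s, during which the arm holds its last target. There are 200 camera calls.

### The job

The four clean hand rollers have been left lying on their rubber on the print-studio bench, where they will get flat spots. Put each one away in the wooden rest made for its length, with both grips down in the notches and the rubber hanging clear between the uprights - lower each one in, do not drop it. Leave the ink tin and the dabber where they stand.

Things in the scene. Friction and masses are not known exactly. Their poses are not given: they have to be found in the camera images.
- roller_55_center (a point): Loose clean hand roller lying on the bench: black rubber sleeve 50 mm in diameter, 55 mm long, with a wooden grip 20 mm in diameter and 55 mm long at each end (165 mm overall); about 0.28 kg, can roll. Point: its centre, on its axis, 25 mm above the bench at the start; x axis along the roller. Can be held across the middle of the rubber.
- roller_85_center (a point): Loose clean hand roller lying on the bench: black rubber sleeve 50 mm in diameter, 85 mm long, with a wooden grip 20 mm in diameter and 55 mm long at each end (195 mm overall); about 0.36 kg, can roll. Point: its centre, on its axis, 25 mm above the bench at the start; x axis along the roller. Can be held across the middle of the rubber.
- roller_115_center (a point): Loose clean hand roller lying on the bench: black rubber sleeve 50 mm in diameter, 115 mm long, with a wooden grip 20 mm in diameter and 55 mm long at each end (225 mm overall); about 0.44 kg, can roll. Point: its centre, on its axis, 25 mm above the bench at the start; x axis along the roller. Can be held across the middle of the rubber.
- roller_145_center (a point): Loose clean hand roller lying on the bench: black rubber sleeve 50 mm in diameter, 145 mm long, with a wooden grip 20 mm in diameter and 55 mm long at each end (255 mm overall); about 0.52 kg, can roll. Point: its centre, on its axis, 25 mm above the bench at the start; x axis along the roller. Can be held across the middle of the rubber.
- rest_55_seat (a point): Fixed plywood rest of the 55 mm roller: plank 12 mm thick, 72 mm wide, with two upright boards 60 mm high, 12 mm thick, 75 mm apart inside (99 over all), each with a 90 degree V notch, 48 mm wide, 24 mm deep, in its top edge. Point: midway between them, 50 mm above the bench, where the roller's centre lies once both grips rest in the notches; x axis from notch to notch.
- rest_85_seat (a point): Fixed plywood rest of the 85 mm roller: plank 12 mm thick, 72 mm wide, with two upright boards 60 mm high, 12 mm thick, 105 mm apart inside (129 over all), each with a 90 degree V notch, 48 mm wide, 24 mm deep, in its top edge. Point: midway between them, 50 mm above the bench, where the roller's centre lies once both grips rest in the notches; x axis from notch to notch.
- rest_115_seat (a point): Fixed plywood rest of the 115 mm roller: plank 12 mm thick, 72 mm wide, with two upright boards 60 mm high, 12 mm thick, 135 mm apart inside (159 over all), each with a 90 degree V notch, 48 mm wide, 24 mm deep, in its top edge. Point: midway between them, 50 mm above the bench, where the roller's centre lies once both grips rest in the notches; x axis from notch to notch.
- rest_145_seat (a point): Fixed plywood rest of the 145 mm roller: plank 12 mm thick, 72 mm wide, with two upright boards 60 mm high, 12 mm thick, 165 mm apart inside (189 over all), each with a 90 degree V notch, 48 mm wide, 24 mm deep, in its top edge. Point: midway between them, 50 mm above the bench, where the roller's centre lies once both grips rest in the notches; x axis from notch to notch.
- ink_tin_center (a point): Bystander: closed grey ink tin with a metal lid, 75 mm in diameter, 64 mm high, upright and loose; the point is its centre. To be left alone.
- dabber_center (a point): Bystander: ink dabber, a black leather ball 82 mm across with a dark wooden handle on top, 122 mm high, upright and loose; the point is on its axis, half-way up. To be left alone.
Not all that is in view belongs to the job. Leave any blue look-alike of the part that bears rest_85_seat alone. Leave any green look-alike of the part that bears roller_55_center alone.

How it is judged:
By the outcome, as a careful person would: the job done as asked, in the order asked, and still so for the second after the job is handed in, with the robot touching nothing.
It also fails if it takes over 112 s, if anything falls off the work surface, if the arm or the gripper's body presses on something with over 40 N, if the wrist force passes 120 N, or if a joint passes its speed limit or range.

## Working session

There is one attempt and no reset: what is moved stays moved. The work goes in short steps, Python scripts to look and compute and a shell command to move; the robot and the scene stay as the last step left them, time stands still between calls to the robot, and variables do not carry over. Pictures are saved under pics/ and viewed, about 12 in all and at most 16, crops included, and the job is handed in when it is done.

```bash
mkdir -p pics; cat > h.py <<'E'
import numpy as np, cv2
from plant import ctrl
def cam(name):
    s=ctrl.state(); c=ctrl.calibration(name); im,d=ctrl.grab_frame(name)
    f=im.shape[0]/2/np.tan(np.radians(c["fov_y"]/2))
    if "hand_eye" in c:
        T=np.eye(4);T[:3,:3]=s["ee_rot"];T[:3,3]=s["ee_pos"];M=T@np.array(c["hand_eye"]);R,p=M[:3,:3],M[:3,3]
    else: R,p=np.array(c["orientation"]),np.array(c["position"])
    return im,d,f,c["cx"],c["cy"],R,p
def cloud(name):
    im,d,f,cx,cy,R,p=cam(name)
    v,u=np.mgrid[:im.shape[0],:im.shape[1]]
    P=np.stack([(u-cx)/f*d,(v-cy)/f*d,d],-1)@R.T+p
    P[d==0]=np.nan
    return im,P
def save(n,im): cv2.imwrite("pics/"+n+".png",im[:,:,::-1])
E
python3 - <<'E'
from h import *
for n in ("top","side","wrist"):
    im,P=cloud(n); save(n+"0",im); np.savez(n+"0.npz",im=im,P=P)
    c=ctrl.calibration(n); print(n,c)
s=ctrl.state();print(s["time_s"],s["ee_pos"],s["ee_rot"])
a=cv2.imread("pics/top0.png");b=cv2.imread("pics/side0.png")
E
```

```text
top {'fov_y': 43.927766473703564, 'cx': 254.55172590764857, 'cy': 185.03796500738872, 'position': array([ 0.36422988, -0.06846035,  1.52255179]), 'orientation': array([[ 0.02537938, -0.99121356,  0.12981359],
       [-0.99957159, -0.02705545, -0.01116388],
       [ 0.01457796, -0.12947464, -0.99147557]])}
side {'fov_y': 51.07699011372848, 'cx': 256.18244883508254, 'cy': 195.60063037090177, 'position': array([-0.26548729,  0.7649897 ,  0.71947001]), 'orientation': array([[-0.69735944, -0.36113435,  0.61908949],
       [-0.71630803,  0.321837  , -0.61913145],
       [ 0.02434373, -0.87521593, -0.4831195 ]])}
wrist {'fov_y': 65.72480985665229, 'cx': 252.25695576834423, 'cy': 195.00285548095732, 'hand_eye': array([[ 9.15138342e-04, -9.47422756e-01, -3.19983257e-01,
         8.34716573e-02],
       [ 9.99999577e-01,  8.38439359e-04,  3.77461709e-04,
        -4.27529948e-05],
       [-8.93292559e-05, -3.19983467e-01,  9.47423122e-01,
        -1.42238090e-01],
       [ 0.00000000e+00,  0.00000000e+00,  0.00000000e+00,
         1.00000000e+00]])}
0.15 [ 0.30061247 -0.60377545  0.23022687] [[ 8.95255122e-01  4.45553529e-01 -5.65150628e-04]
 [ 4.45553790e-01 -8.95253370e-01  1.79531372e-03]
 [ 2.93955359e-04 -1.85906881e-03 -9.99998229e-01]]
```

View pics/top0.png

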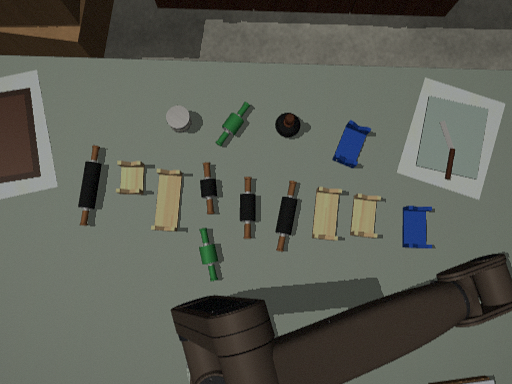

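View pics/side0.png

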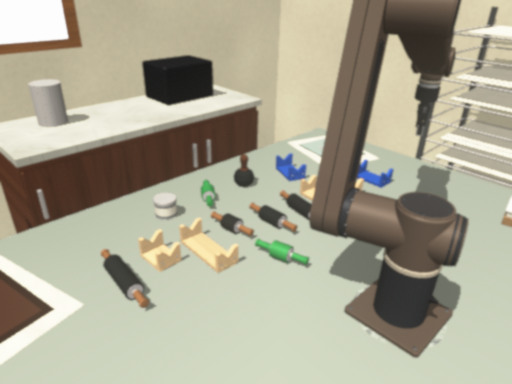

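Top view: rollers 145 (90,186), 55 (208,188), 85 (248,207), 115 (287,215). The wooden rests are 55 (131,178), 145 (168,200), 115 (327,213) and 85 (365,216). The green and blue items are look-alikes, the tin is at (178,118) and the dabber at (288,124).

```bash
python3 - <<'E'
from h import *
z=np.load("top0.npz");im,P=z["im"],z["P"]
px=dict(r145=(90,186),r55=(208,188),r85=(248,207),r115=(287,215),s55=(131,178),s145=(168,200),s115=(327,213),s85=(365,216))
Z=P[:,:,2]; print("bench z",np.nanmedian(Z[240:262,60:180]))
m=((Z>.008)&(Z<.2)).astype(np.uint8)
n,lab=cv2.connectedComponents(m)
for k,(u,v) in px.items():
    L=np.bincount(lab[v-4:v+5,u-4:u+5].ravel())[1:].argmax()+1
    s=lab==L; Q=P[s]
    (c,wh,a)=cv2.minAreaRect(Q[:,:2].astype(np.float32))
    b=cv2.boxPoints((c,wh,a)); e=max([b[1]-b[0],b[2]-b[1]],key=np.linalg.norm)
    e=e/np.linalg.norm(e)*np.sign(e[0]+1e-9)
    mu=Q[:,:2].mean(0); w=np.linalg.svd(Q[:,:2]-mu,full_matrices=False)[2][0]; w*=np.sign(w[0])
    print(k,s.sum(),"rect",np.round(c,4),np.round(wh,3),"ang",round(np.degrees(np.arctan2(e[1],e[0])),1),"mean",mu.round(4),"pca",round(np.degrees(np.arctan2(w[1],w[0])),1),"zmax",np.percentile(Q[:,2],[50,95]).round(4))
E
```

```text
bench z -0.0015552155731557438
r145 1005 rect [0.545  0.4349] [0.051 0.254] ang -5.1 mean [0.5425 0.4308] pca -5.2 zmax [0.0411 0.0508]
r55 506 rect [0.5455 0.0615] [0.164 0.049] ang 7.4 mean [0.544  0.0605] pca 7.0 zmax [0.0366 0.0499]
r85 648 rect [ 0.4886 -0.0649] [0.192 0.047] ang 1.5 mean [ 0.4865 -0.0642] pca 0.8 zmax [0.0388 0.0501]
r115 810 rect [ 0.4653 -0.1869] [0.05  0.224] ang -10.6 mean [ 0.4639 -0.1856] pca -10.0 zmax [0.04   0.0507]
s55 672 rect [0.5715 0.3081] [0.1   0.073] ang 0.2 mean [0.5724 0.3066] pca 1.1 zmax [0.0144 0.0596]
s145 1137 rect [0.5074 0.1892] [0.073 0.198] ang -2.2 mean [0.505  0.1894] pca -2.4 zmax [0.0122 0.0571]
s115 921 rect [ 0.4791 -0.3142] [0.075 0.17 ] ang -5.6 mean [ 0.476  -0.3125] pca -5.6 zmax [0.0123 0.0575]
s85 768 rect [ 0.4707 -0.4344] [0.074 0.13 ] ang -5.5 mean [ 0.4727 -0.4332] pca -6.1 zmax [0.0128 0.058 ]
```

```bash
cat >> h.py <<'E'
def go(x,y,z,yaw,R=None,p=None):
    """shift (tool mm), turn about tool z (deg) from current pose, tool kept pointing down"""
    s=ctrl.state(); R=np.array(s["ee_rot"]) if R is None else R; p=np.array(s["ee_pos"]) if p is None else p
    from scipy.spatial.transform import Rotation as Ro
    c,n=np.cos(np.radians(yaw)),np.sin(np.radians(yaw))
    G=np.array([[c,n,0],[n,-c,0],[0,0,-1]])
    rv=Ro.from_matrix(R.T@G).as_rotvec(degrees=True); d=R.T@(np.array([x,y,z])-p)*1000
    print("turn",rv.round(1),"shift",d.round(1),"rows>=",np.ceil(max(np.linalg.norm(d)/41.7,np.linalg.norm(rv)/7.16)))
def st():
    s=ctrl.state(); R=s["ee_rot"]; print("t",round(s["time_s"],2),"pos",np.round(s["ee_pos"],4),"yaw",round(np.degrees(np.arctan2(R[1][0],R[0][0])),2),"F",np.round(s["contact_force"],1),"w",round(s["gripper_width"],4),"q",np.round(s["q"],0))
def meas(im,P,guess,zlo=.008,zhi=.07):
    """guess: name->(x,y); height-masked blob nearest the guess"""
    Z=P[:,:,2]; m=((Z>zlo)&(Z<zhi)).astype(np.uint8); n,lab=cv2.connectedComponents(m)
    for k,g in guess.items():
        d=np.where(m>0,np.hypot(P[:,:,0]-g[0],P[:,:,1]-g[1]),9); L=np.bincount(lab[d<.02]).argmax() if (d<.02).any() else 0
        if not L: print(k,"none"); continue
        s=lab==L; Q=P[s][:,:2].astype(np.float32); (c,wh,a)=cv2.minAreaRect(Q)
        b=cv2.boxPoints((c,wh,a)); e=max([b[1]-b[0],b[2]-b[1]],key=np.linalg.norm); e=e/np.linalg.norm(e)*np.sign(e[0])
        v,u=np.where(s)
        print(k,len(Q),np.round(c,4),np.round(sorted(wh),3),"ang",round(float(np.degrees(np.arctan2(e[1],e[0]))),1),"px",u.min(),u.max(),v.min(),v.max(),"z95",np.percentile(P[s][:,2],95).round(4))
E
python3 -c "
from h import *
st();go(.48,-.25,.25,-5)"
```

```text
t 0.15 pos [ 0.3006 -0.6038  0.2302] yaw 26.46 F [-0.  -0.4  0.1] w 0.0854 q [-72.  16.  90.   0.  73.  -9.]
turn [-0.1  0.  31.5] shift [ 318.2 -236.8  -19.2] rows>= 10.0
```

```bash
python3 -m jog '[[[0,0,3,32,-24,-2,85],[0,0,6,64,-48,-4,85],[0,0,9,96,-72,-6,85],[0,0,12,128,-96,-8,85],[0,0,16,160,-120,-10,85],[0,0,20,192,-144,-12,85],[0,0,24,224,-166,-14,85],[0,0,27,256,-190,-16,85],[0,0,30,288,-214,-18,85],[0,0,31.5,318,-237,-19,85],[0,0,31.5,318,-237,-19,85],[0,0,31.5,318,-237,-19,85],[0,0,31.5,318,-237,-19,85],[0,0,31.5,318,-237,-19,85]]]'
python3 - <<'E'
from h import *
st(); im,P=cloud("wrist"); save("w1",im)
meas(im,P,dict(r85=(.4886,-.0649),r115=(.465,-.187),s115=(.479,-.314),s85=(.471,-.434)))
E
```

```text
time_s: 1.32
ee_pos: [0.4793, -0.2514, 0.25]
ee_rot: [[0.996, -0.089, -0.001], [-0.089, -0.996, -0.0], [-0.001, 0.0, -1.0]]
contact_force: [-0.4, -0.0, -0.5]
gripper_width: 0.0849
t 1.32 pos [ 0.4793 -0.2514  0.25  ] yaw -5.11 F [-0.4 -0.  -0.5] w 0.0849 q [-38.  -1. 108.  -0.  73.  57.]
r85 4643 [ 0.4899 -0.0665] [0.048 0.195] ang 1.3 px 72 133 87 241 z95 0.0496
r115 4987 [ 0.4672 -0.1878] [0.049 0.225] ang -10.0 px 184 225 84 259 z95 0.0498
s115 7613 [ 0.4759 -0.3142] [0.072 0.16 ] ang -4.9 px 272 345 96 232 z95 0.0592
s85 6747 [ 0.4727 -0.4359] [0.074 0.13 ] ang -5.6 px 361 459 102 215 z95 0.0595
```

View pics/w1.png

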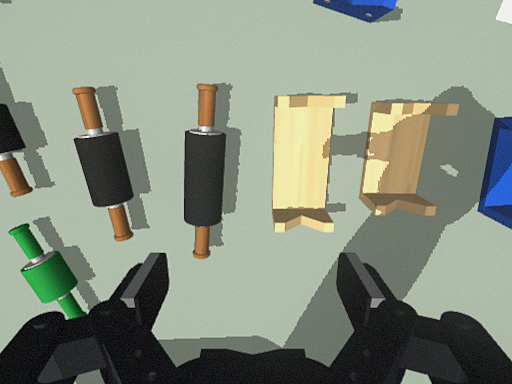

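Wrist view: r85 (104,165), r115 (205,170), s115 (305,165), s85 (410,160). Measured sizes match the description.

```bash
python3 -c "
from h import *
go(.467,-.188,.10,-10);go(.467,-.188,.005,-10)"
```

```text
turn [0.  0.  4.9] shift [-17.8 -62.3 150.1] rows>= 4.0
turn [0.  0.  4.9] shift [-17.8 -62.3 245.1] rows>= 7.0
```

```bash
python3 -m jog '[[[0,0,2,-8,-30,30,85],[0,0,5,-18,-62,60,85],[0,0,5,-18,-62,95,85],[0,0,5,-18,-62,130,85],[0,0,5,-18,-62,160,85],[0,0,5,-18,-62,190,85],[0,0,5,-18,-62,215,85],[0,0,5,-18,-62,235,85],[0,0,5,-18,-62,245,85],[0,0,5,-18,-62,245,85],[0,0,5,-18,-62,245,85],[0,0,5,-18,-62,245,40],[0,0,5,-18,-62,245,40],[0,0,5,-18,-62,245,40],[0,0,5,-18,-62,245,40],[0,0,5,-18,-62,245,40],[0,0,5,-18,-62,245,40],[0,0,5,-18,-62,245,40]]]' 50
python3 -c "
from h import *
st()
R=None
go(.467,-.188,.20,-10)
go(.476,-.3142,.20,-5)"
```

```text
time_s: 2.87
ee_pos: [0.4686, -0.1879, 0.0071]
ee_rot: [[0.985, -0.174, 0.002], [-0.174, -0.985, -0.002], [0.003, 0.001, -1.0]]
contact_force: [-2.1, 0.2, 6.1]
gripper_width: 0.0487
t 2.87 pos [ 0.4686 -0.1879  0.0071] yaw -10.02 F [-2.1  0.2  6.1] w 0.0487 q [-33.  13. 121.  -0.  45.  67.]
turn [ 0.1 -0.2 -0. ] shift [  -1.     0.7 -192.9] rows>= 5.0
turn [ 0.1 -0.1 -5. ] shift [  29.8  123.4 -192.6] rows>= 6.0
```

```bash
python3 -m jog '[[[0,0,0,0,0,-10,40],[0,0,0,0,0,-35,40],[0,0,0,0,0,-70,40],[0,0,0,0,0,-105,40],[0,0,-1,8,20,-120,40],[0,0,-3,18,50,-120,40],[0,0,-4,24,85,-120,40],[0,0,-5,28,110,-110,40],[0,0,-5,30,122,-95,40],[0,0,-5,30,123,-80,40],[0,0,-5,30,123,-70,40],[0,0,-5,30,123,-70,40],[0,0,-5,30,123,-70,40]]]'
python3 - <<'E'
from h import *
st();im,P=cloud("wrist"); save("w2",im)
meas(im,P,dict(r115=(.476,-.314)),.068,.15)
go(.4755,-.3142,.032,-5)
E
```

```text
time_s: 3.95
ee_pos: [0.4746, -0.3119, 0.0741]
ee_rot: [[0.996, -0.087, -0.002], [-0.087, -0.996, 0.003], [-0.003, -0.002, -1.0]]
contact_force: [0.8, -0.4, -4.3]
gripper_width: 0.0487
t 3.95 pos [ 0.4746 -0.3119  0.0741] yaw -5.01 F [ 0.8 -0.4 -4.3] w 0.0487 q [-44.  14. 112.   0.  55.  51.]
r115 48554 [ 0.5001 -0.3243] [0.116 0.15 ] ang -32.5 px 37 468 6 383 z95 0.1474
turn [-0.  0.  0.] shift [ 0.3  1.7 43.3] rows>= 2.0
```

View pics/w2.png

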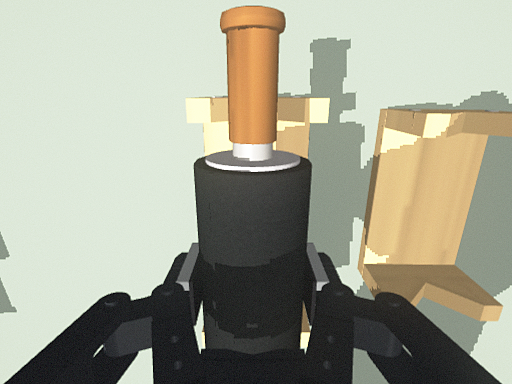

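The roller is centred over its notches: grip at column 253, upright spanning 187–328. Lowering.

```bash
python3 -m jog '[[[0,0,0,0,2,10,40],[0,0,0,0,2,20,40],[0,0,0,0,2,28,40],[0,0,0,0,2,34,40],[0,0,0,0,2,37,40],[0,0,0,0,2,39,40],[0,0,0,0,2,41,40],[0,0,0,0,2,42,40],[0,0,0,0,2,42,40],[0,0,0,0,2,42,40]]]'
```

```text
time_s: 4.83
ee_pos: [0.4755, -0.3156, 0.0337]
ee_rot: [[0.996, -0.088, 0.0], [-0.088, -0.996, -0.0], [0.001, 0.0, -1.0]]
contact_force: [-0.3, 0.4, -5.0]
gripper_width: 0.0484
```

```bash
python3 -m jog '[[[0,0,0,0,-1,0.5,40],[0,0,0,0,-1,1,40],[0,0,0,0,-1,1.5,40],[0,0,0,0,-1,2,40],[0,0,0,0,-1,2.5,40],[0,0,0,0,-1,2.5,40]]]'
```

```text
time_s: 5.33
ee_pos: [0.4756, -0.3145, 0.0322]
ee_rot: [[0.996, -0.088, -0.0], [-0.088, -0.996, 0.0], [-0.0, -0.0, -1.0]]
contact_force: [-3.8, 2.9, 5.9]
gripper_width: 0.0486
```

Contact is at z=0.032, as predicted. Releasing and rising.

```bash
python3 -m jog '[[[0,0,0,0,0,0,52],[0,0,0,0,0,0,56],[0,0,0,0,0,0,62],[0,0,0,0,0,0,70],[0,0,0,0,0,0,75],[0,0,0,0,0,0,75],[0,0,0,0,0,-10,75],[0,0,0,0,0,-30,80],[0,0,0,0,0,-60,85],[0,0,0,0,0,-100,85],[0,0,0,0,0,-100,85],[0,0,0,0,0,-100,85]]]'
python3 - <<'E'
from h import *
st();im,P=cloud("wrist"); save("w3",im)
meas(im,P,dict(r115=(.476,-.314)),.055,.09)
go(.490,-.0665,.12,1.3);go(.490,-.0665,.008,1.3)
E
```

```text
time_s: 6.33
ee_pos: [0.4773, -0.3161, 0.1353]
ee_rot: [[0.996, -0.088, 0.006], [-0.088, -0.996, -0.006], [0.006, 0.005, -1.0]]
contact_force: [0.3, 0.5, 0.1]
gripper_width: 0.085
t 6.33 pos [ 0.4773 -0.3161  0.1353] yaw -5.03 F [0.3 0.5 0.1] w 0.085 q [-44.   9. 110.   0.  61.  51.]
r115 11839 [ 0.475  -0.3139] [0.059 0.225] ang -10.3 px 209 282 54 327 z95 0.0748
turn [ 0.1 -0.1 -6.3] shift [  -8.  -248.8   12.2] rows>= 6.0
turn [ 0.1 -0.1 -6.3] shift [  -8.3 -249.1  124.2] rows>= 7.0
```

View pics/w3.png

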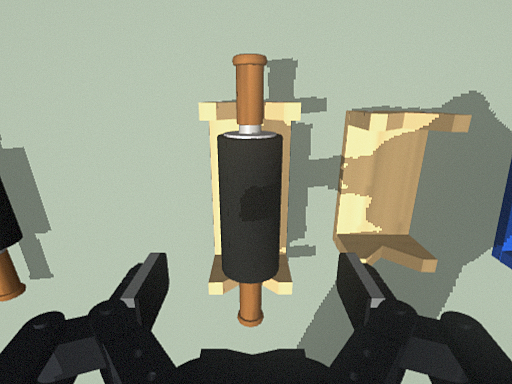

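The 115 roller is seated: sleeve rows 133–283 lie between the uprights (120 and 270) and the axis is on the notch centres. Next the 85.

```bash
python3 -m jog '[[[0,0,0,0,-20,0,85],[0,0,-1,-2,-55,0,85],[0,0,-2,-4,-95,0,85],[0,0,-3,-5,-135,0,85],[0,0,-4,-6,-175,10,85],[0,0,-6.3,-8,-215,20,85],[0,0,-6.3,-8,-240,30,85],[0,0,-6.3,-8,-249,45,85],[0,0,-6.3,-8,-249,65,85],[0,0,-6.3,-8,-249,85,85],[0,0,-6.3,-8,-249,105,85],[0,0,-6.3,-8,-249,118,85],[0,0,-6.3,-8,-249,123,85],[0,0,-6.3,-8,-249,123,85],[0,0,-6.3,-8,-249,123,40],[0,0,-6.3,-8,-249,123,40],[0,0,-6.3,-8,-249,123,40],[0,0,-6.3,-8,-249,123,40],[0,0,-6.3,-8,-249,123,40],[0,0,-6.3,-8,-249,123,40]]]' 50
python3 - <<'E'
from h import *
st();go(.4727,-.4355,.21,-5.5);go(.4727,-.4355,.08,-5.5)
E
```

```text
time_s: 8.05
ee_pos: [0.4905, -0.0661, 0.0092]
ee_rot: [[1.0, 0.022, 0.002], [0.022, -1.0, -0.001], [0.002, 0.001, -1.0]]
contact_force: [-0.2, 0.4, 5.4]
gripper_width: 0.0485
t 8.05 pos [ 0.4905 -0.0661  0.0092] yaw 1.26 F [-0.2  0.4  5.4] w 0.0485 q [-19.  12. 123.  -0.  45.  69.]
turn [ 0.1 -0.1  6.8] shift [ -25.4  369.1 -200.5] rows>= 11.0
turn [ 0.1 -0.1  6.8] shift [-25.7 369.  -70.5] rows>= 10.0
```

```bash
python3 -m jog '[[[0,0,0,0,0,-10,40],[0,0,0,0,0,-40,40],[0,0,0,0,0,-80,40],[0,0,0,0,0,-120,40],[0,0,1,-2,25,-150,40],[0,0,2,-4,60,-160,40],[0,0,2,-7,97,-160,40],[0,0,3,-9,135,-160,40],[0,0,4,-12,173,-160,40],[0,0,5,-15,211,-160,40],[0,0,6,-18,249,-160,40],[0,0,7,-21,287,-160,40],[0,0,7,-24,322,-160,40],[0,0,7,-25,348,-150,40],[0,0,7,-25.5,364,-130,40],[0,0,7,-25.5,369,-100,40],[0,0,7,-25.5,369,-75,40],[0,0,7,-25.5,369,-70,40],[0,0,7,-25.5,369,-70,40],[0,0,7,-25.5,369,-70,40]]]'
python3 - <<'E'
from h import *
st();im,P=cloud("wrist"); save("w4",im)
go(.4727,-.4358,.0345,-5.5)
E
```

```text
time_s: 9.72
ee_pos: [0.472, -0.4348, 0.0781]
ee_rot: [[0.995, -0.1, -0.0], [-0.1, -0.995, 0.0], [-0.0, -0.0, -1.0]]
contact_force: [-0.2, 0.3, -2.6]
gripper_width: 0.0485
t 9.72 pos [ 0.472  -0.4348  0.0781] yaw -5.72 F [-0.2  0.3 -2.6] w 0.0485 q [-52.  21. 101.   0.  58.  44.]
turn [ 0.1 -0.1 -0.2] shift [-0.   0.2 45.1] rows>= 2.0
```

View pics/w4.png

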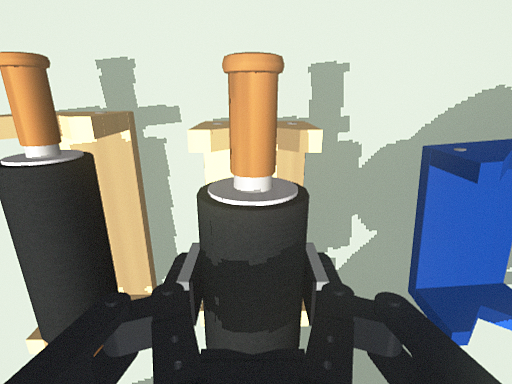

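The 85 roller is centred over its rest (grip column 253, upright 190–322). The seated 115 is well clear. Lowering.

```bash
python3 -m jog '[[[0,0,0,0,0,10,40],[0,0,0,0,0,20,40],[0,0,0,0,0,30,40],[0,0,0,0,0,37,40],[0,0,0,0,0,40,40],[0,0,0,0,0,42,40],[0,0,0,0,0,43,40],[0,0,0,0,0,44,40],[0,0,0,0,0,44.5,40],[0,0,0,0,0,45,40],[0,0,0,0,0,45,40],[0,0,0,0,0,45,40]]]'
```

```text
time_s: 10.77
ee_pos: [0.4723, -0.436, 0.0343]
ee_rot: [[0.995, -0.1, 0.001], [-0.1, -0.995, -0.002], [0.001, 0.002, -1.0]]
contact_force: [-2.9, -0.2, 6.5]
gripper_width: 0.0486
```

```bash
python3 -m jog '[[[0,0,0,0,0,0,52],[0,0,0,0,0,0,56],[0,0,0,0,0,0,62],[0,0,0,0,0,0,70],[0,0,0,0,0,0,75],[0,0,0,0,0,0,75],[0,0,0,0,0,-10,75],[0,0,0,0,0,-30,80],[0,0,0,0,0,-60,85],[0,0,0,0,0,-100,85],[0,0,0,0,0,-140,85],[0,0,0,0,0,-180,85],[0,0,0,0,0,-180,85]]]'
python3 - <<'E'
from h import *
st();im,P=cloud("wrist"); save("w5",im)
meas(im,P,dict(r85=(.473,-.436),r115=(.476,-.314)),.055,.09)
go(.545,.25,.26,-3)
E
```

```text
time_s: 11.85
ee_pos: [0.4752, -0.439, 0.2255]
ee_rot: [[0.995, -0.1, 0.012], [-0.1, -0.995, -0.015], [0.014, 0.014, -1.0]]
contact_force: [0.7, -1.5, 1.4]
gripper_width: 0.085
t 11.85 pos [ 0.4752 -0.439   0.2255] yaw -5.72 F [ 0.7 -1.5  1.4] w 0.085 q [-52.  13.  96.   0.  71.  44.]
r85 5074 [ 0.4722 -0.4358] [0.049 0.194] ang -5.9 px 225 271 86 261 z95 0.0748
r115 6150 [ 0.4851 -0.3166] [0.058 0.203] ang -10.8 px 107 164 80 263 z95 0.0749
turn [ 0.6 -0.5 -2.7] shift [   2.1 -691.   -45.6] rows>= 17.0
```

View pics/w5.png

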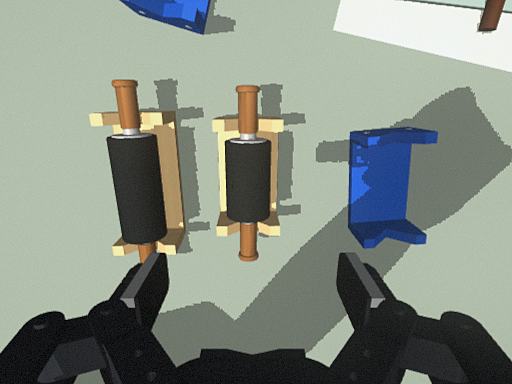

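Both the 85 (248,175) and the 115 (136,185) sit in their rests. Moving to the left side.

```bash
python3 -m jog '[[[0,0,0,0,-20,0,85],[0,0,0,0,-55,-10,85],[0,0,0,0,-95,-20,85],[0,0,0,0,-135,-30,85],[0,0,0,0,-175,-40,85],[0,0,-1,0,-215,-40,85],[0,0,-1,0,-255,-40,85],[0,0,-1,0,-295,-40,85],[0,0,-1,0,-335,-40,85],[0,0,-1,0,-375,-40,85],[0,0,-2,0,-415,-40,85],[0,0,-2,0,-455,-40,85],[0,0,-2,0,-495,-40,85],[0,0,-2,0,-535,-40,85],[0,0,-2.7,1,-575,-40,85],[0,0,-2.7,2,-615,-40,85],[0,0,-2.7,2,-655,-40,85],[0,0,-2.7,2,-680,-40,85],[0,0,-2.7,2,-691,-40,85],[0,0,-2.7,2,-691,-40,85]]]'
python3 -m jog '[[[0,0,0,0,0,0,85],[0,0,0,0,0,0,85],[0,0,0,0,0,0,85],[0,0,0,0,0,0,85]]]' >/dev/null
python3 - <<'E'
from h import *
st();im,P=cloud("wrist"); save("w6",im)
meas(im,P,dict(r145=(.545,.433),r55=(.5455,.0615),s55=(.5715,.308),s145=(.507,.189)))
E
```

```text
time_s: 13.57
ee_pos: [0.5423, 0.2541, 0.2517]
ee_rot: [[0.999, -0.05, -0.002], [-0.05, -0.999, -0.0], [-0.002, 0.0, -1.0]]
contact_force: [-0.7, -0.3, 0.0]
gripper_width: 0.0849
t 13.9 pos [0.5432 0.2508 0.2529] yaw -3.16 F [ 0.2  0.4 -0.3] w 0.0849 q [ 15.   6. 100.  -0.  74. 108.]
r145 6621 [0.5477 0.4333] [0.047 0.255] ang -5.0 px 78 134 58 260 z95 0.0498
r55 3715 [0.5489 0.0622] [0.047 0.164] ang 7.0 px 382 427 81 214 z95 0.0496
s55 5075 [0.5744 0.3074] [0.072 0.1  ] ang 0.7 px 163 238 98 190 z95 0.0598
s145 8229 [0.5057 0.1888] [0.072 0.191] ang -2.5 px 273 343 114 267 z95 0.0588
```

View pics/w6.png

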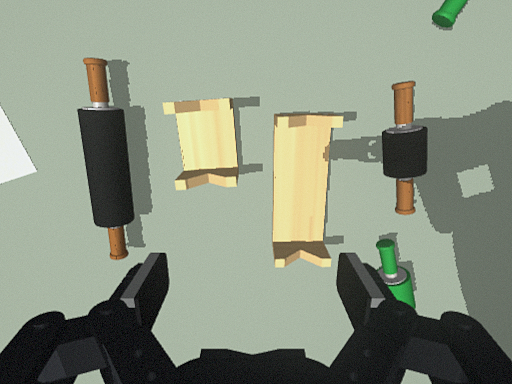

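All four are clear: r145 (105,165), s55 (205,145), s145 (303,190), r55 (405,150). Sizes match.

```bash
python3 -c "
from h import *
go(.5475,.4333,.008,-5)"
```

```text
turn [ 0.  -0.   1.9] shift [  -5.8 -182.3  245. ] rows>= 8.0
```

```bash
python3 -m jog '[[[0,0,0,0,-30,0,85],[0,0,1,-2,-70,20,85],[0,0,2,-4,-110,40,85],[0,0,2,-6,-150,60,85],[0,0,2,-6,-175,90,85],[0,0,2,-6,-182,120,85],[0,0,2,-6,-182,150,85],[0,0,2,-6,-182,180,85],[0,0,2,-6,-182,210,85],[0,0,2,-6,-182,233,85],[0,0,2,-6,-182,244,85],[0,0,2,-6,-182,244,85],[0,0,2,-6,-182,244,85],[0,0,2,-6,-182,244,40],[0,0,2,-6,-182,244,40],[0,0,2,-6,-182,244,40],[0,0,2,-6,-182,244,40],[0,0,2,-6,-182,244,40],[0,0,2,-6,-182,244,40]]]' 60
python3 - <<'E'
from h import *
st();go(.5055,.1888,.17,-2.5);go(.5055,.1888,.08,-2.5)
E
```

```text
time_s: 15.53
ee_pos: [0.5482, 0.4351, 0.0117]
ee_rot: [[0.996, -0.088, 0.004], [-0.088, -0.996, 0.002], [0.003, -0.002, -1.0]]
contact_force: [-0.3, -0.3, 6.4]
gripper_width: 0.0481
t 15.53 pos [0.5482 0.4351 0.0117] yaw -5.04 F [-0.3 -0.3  6.4] w 0.0481 q [ 30.  33.  93.  -0.  54. 125.]
turn [-0.1 -0.2 -2.5] shift [ -20.4  248.8 -159. ] rows>= 8.0
turn [-0.1 -0.2 -2.5] shift [-20.7 249.  -69. ] rows>= 7.0
```

```bash
python3 -m jog '[[[0,0,0,0,0,-10,40],[0,0,0,0,0,-40,40],[0,0,0,0,0,-80,40],[0,0,0,0,0,-110,40],[0,0,0,-3,25,-120,40],[0,0,-1,-6,60,-120,40],[0,0,-1,-10,98,-120,40],[0,0,-1,-13,136,-120,40],[0,0,-2,-16,174,-120,40],[0,0,-2,-18,210,-120,40],[0,0,-2.5,-20,235,-110,40],[0,0,-2.5,-20.5,247,-95,40],[0,0,-2.5,-20.5,249,-80,40],[0,0,-2.5,-20.5,249,-70,40],[0,0,-2.5,-20.5,249,-70,40],[0,0,-2.5,-20.5,249,-70,40],[0,0,-2.5,-20.5,249,-70,40]]]'
python3 - <<'E'
from h import *
st();im,P=cloud("wrist"); save("w7",im)
go(.5055,.1888,.0365,-2.5)
E
```

```text
time_s: 16.95
ee_pos: [0.5047, 0.1887, 0.0793]
ee_rot: [[0.999, -0.043, 0.001], [-0.043, -0.999, 0.0], [0.001, -0.0, -1.0]]
contact_force: [0.1, 0.1, -5.1]
gripper_width: 0.0483
t 16.95 pos [0.5047 0.1887 0.0793] yaw -2.49 F [ 0.1  0.1 -5.1] w 0.0483 q [ 10.  10. 116.   0.  55. 102.]
turn [-0.  -0.1  0. ] shift [ 0.4 -0.  43.2] rows>= 2.0
```

View pics/w7.png

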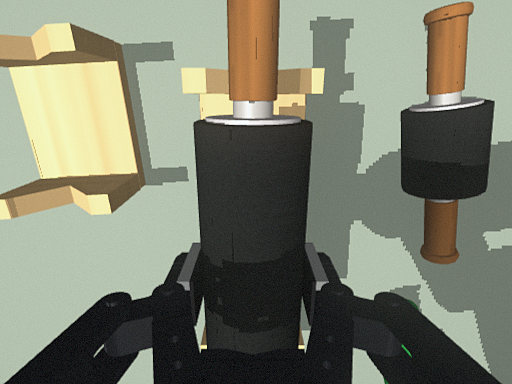

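The 145 roller is centred (grip column 254, upright 183–323). Lowering.

```bash
python3 -m jog '[[[0,0,0,0,0,10,40],[0,0,0,0,0,20,40],[0,0,0,0,0,30,40],[0,0,0,0,0,36,40],[0,0,0,0,0,39,40],[0,0,0,0,0,41,40],[0,0,0,0,0,42,40],[0,0,0,0,0,42.5,40],[0,0,0,0,0,43,40],[0,0,0,0,0,43.5,40],[0,0,0,0,0,44,40],[0,0,0,0,0,44,40],[0,0,0,0,0,44,40]]]'
```

```text
time_s: 18.08
ee_pos: [0.505, 0.1887, 0.0367]
ee_rot: [[0.999, -0.044, 0.001], [-0.044, -0.999, 0.001], [0.001, -0.001, -1.0]]
contact_force: [-4.0, 4.0, 4.3]
gripper_width: 0.0484
```

```bash
python3 -m jog '[[[0,0,0,0,0,0,52],[0,0,0,0,0,0,56],[0,0,0,0,0,0,62],[0,0,0,0,0,0,70],[0,0,0,0,0,0,75],[0,0,0,0,0,0,75],[0,0,0,0,0,-10,75],[0,0,0,0,0,-30,80],[0,0,0,0,0,-60,85],[0,0,0,0,0,-100,85],[0,0,0,0,0,-120,85],[0,0,0,0,0,-120,85],[0,0,0,0,0,-120,85],[0,0,0,0,0,-120,85]]]'
python3 - <<'E'
from h import *
st();im,P=cloud("wrist"); save("w8",im)
meas(im,P,dict(r145=(.5055,.189)),.062,.09)
meas(im,P,dict(r55=(.549,.062)))
go(.549,.0622,.009,7)
E
```

```text
time_s: 19.25
ee_pos: [0.5037, 0.1879, 0.1543]
ee_rot: [[0.999, -0.044, -0.001], [-0.044, -0.999, -0.0], [-0.001, 0.0, -1.0]]
contact_force: [-0.4, -0.3, -0.8]
gripper_width: 0.0851
t 19.25 pos [0.5037 0.1879 0.1543] yaw -2.54 F [-0.4 -0.3 -0.8] w 0.0851 q [ 10.   4. 113.  -0.  63. 102.]
r145 8972 [0.5059 0.1891] [0.044 0.147] ang -2.6 px 223 280 106 280 z95 0.075
r55 7206 [0.5487 0.0626] [0.048 0.165] ang 5.9 px 361 423 29 220 z95 0.0496
turn [ 0.   0.2 -9.5] shift [ 51.6 123.4 144.4] rows>= 5.0
```

View pics/w8.png

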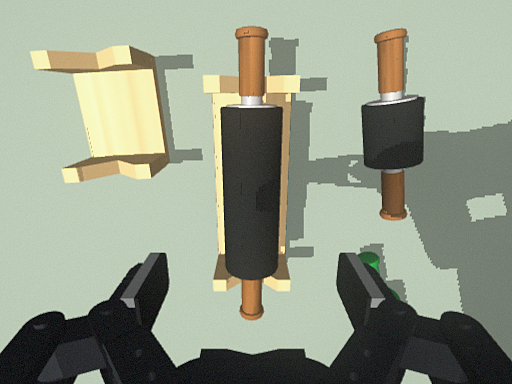

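The 145 is seated (sleeve rows 106–280 between uprights, centred). Now the 55, at yaw 6.5.

```bash
python3 -m jog '[[[0,0,-2,10,25,0,85],[0,0,-4,25,60,0,85],[0,0,-7,40,98,10,85],[0,0,-9,51,120,25,85],[0,0,-9,51.5,123.5,50,85],[0,0,-9,51.5,123.5,80,85],[0,0,-9,51.5,123.5,110,85],[0,0,-9,51.5,123.5,133,85],[0,0,-9,51.5,123.5,144,85],[0,0,-9,51.5,123.5,144,85],[0,0,-9,51.5,123.5,144,85],[0,0,-9,51.5,123.5,144,40],[0,0,-9,51.5,123.5,144,40],[0,0,-9,51.5,123.5,144,40],[0,0,-9,51.5,123.5,144,40],[0,0,-9,51.5,123.5,144,40],[0,0,-9,51.5,123.5,144,40]]]' 50
python3 - <<'E'
from h import *
st();go(.5744,.3074,.17,.7);go(.5744,.3074,.08,.7)
E
```

```text
time_s: 20.72
ee_pos: [0.552, 0.0623, 0.0129]
ee_rot: [[0.994, 0.113, 0.004], [0.113, -0.994, -0.0], [0.004, 0.001, -1.0]]
contact_force: [-0.0, 0.6, 6.1]
gripper_width: 0.0486
t 20.72 pos [0.552  0.0623 0.0129] yaw 6.47 F [-0.   0.6  6.1] w 0.0486 q [ -4.  18. 114.   0.  48.  80.]
turn [ 0.  -0.2  5.8] shift [  50.4 -240.9 -157.1] rows>= 8.0
turn [ 0.  -0.2  5.8] shift [  50.1 -241.   -67.1] rows>= 7.0
```

```bash
python3 -m jog '[[[0,0,0,0,0,-10,40],[0,0,0,0,0,-40,40],[0,0,0,0,0,-80,40],[0,0,0,0,0,-120,40],[0,0,1,5,-25,-145,40],[0,0,2,13,-60,-150,40],[0,0,3,20,-98,-150,40],[0,0,4,28,-136,-150,40],[0,0,5,36,-172,-150,40],[0,0,6,44,-208,-140,40],[0,0,6,51,-232,-120,40],[0,0,6,53,-240,-95,40],[0,0,6,53,-241,-80,40],[0,0,6,53,-241,-70,40],[0,0,6,53,-241,-70,40],[0,0,6,53,-241,-70,40],[0,0,6,53,-241,-70,40]]]'
python3 - <<'E'
from h import *
st();im,P=cloud("wrist"); save("w9",im)
go(.577,.3074,.038,.7)
E
```

```text
time_s: 22.13
ee_pos: [0.577, 0.307, 0.0824]
ee_rot: [[1.0, 0.007, 0.002], [0.007, -1.0, 0.001], [0.002, -0.001, -1.0]]
contact_force: [0.4, -0.3, -1.3]
gripper_width: 0.0484
t 22.13 pos [0.577  0.307  0.0824] yaw 0.38 F [ 0.4 -0.3 -1.3] w 0.0484 q [ 19.  22.  99.  -0.  58. 109.]
turn [-0.1 -0.2 -0.3] shift [-0.4 -0.1 44.8] rows>= 2.0
```

View pics/w9.png

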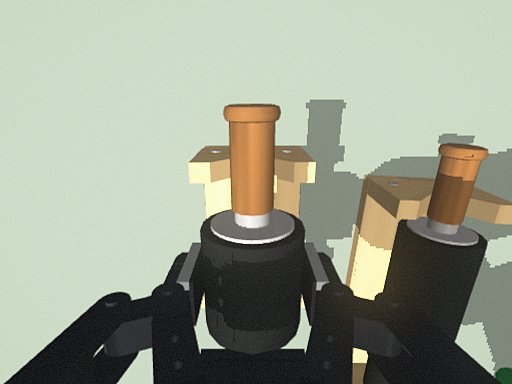

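The 55 is centred (grip column 252, upright 190–315). Lowering.

```bash
python3 -m jog '[[[0,0,0,0,0,10,40],[0,0,0,0,0,20,40],[0,0,0,0,0,30,40],[0,0,0,0,0,36,40],[0,0,0,0,0,39,40],[0,0,0,0,0,41,40],[0,0,0,0,0,42,40],[0,0,0,0,0,43,40],[0,0,0,0,0,44,40],[0,0,0,0,0,44.5,40],[0,0,0,0,0,45,40],[0,0,0,0,0,45,40],[0,0,0,0,0,45,40]]]'
```

```text
time_s: 23.27
ee_pos: [0.5762, 0.3074, 0.0381]
ee_rot: [[1.0, 0.008, -0.0], [0.008, -1.0, -0.001], [-0.0, 0.001, -1.0]]
contact_force: [-5.4, -4.4, 7.4]
gripper_width: 0.0483
```

```bash
python3 -m jog '[[[0,0,0,0,0,0,52],[0,0,0,0,0,0,56],[0,0,0,0,0,0,62],[0,0,0,0,0,0,70],[0,0,0,0,0,0,75],[0,0,0,0,0,0,75],[0,0,0,0,0,-10,75],[0,0,0,0,0,-30,80],[0,0,0,0,0,-60,85],[0,0,0,0,0,-100,85],[0,0,0,0,0,-140,85],[0,0,0,0,0,-170,85],[0,0,0,0,0,-170,85],[0,0,0,0,0,-170,85],[0,0,0,0,0,-170,85]]]'
python3 - <<'E'
from h import *
st();im,P=cloud("wrist"); save("w10",im)
meas(im,P,dict(r55=(.5744,.3074),r145=(.5055,.189)),.062,.09)
im2,P2=cloud("top"); save("top1",im2)
meas(im2,P2,dict(r85=(.472,-.436),r115=(.476,-.314)),.062,.09)
o=np.load("top0.npz")["im"]
for u,v in ((178,118),(288,124)): print(np.abs(o[v-20:v+20,u-20:u+20].astype(int)-im2[v-20:v+20,u-20:u+20]).mean())
E
```

```text
time_s: 24.52
ee_pos: [0.5756, 0.3077, 0.2059]
ee_rot: [[1.0, 0.008, -0.0], [0.008, -1.0, -0.0], [-0.0, 0.0, -1.0]]
contact_force: [-0.1, 0.5, -0.5]
gripper_width: 0.0852
t 24.52 pos [0.5756 0.3077 0.2059] yaw 0.46 F [-0.1  0.5 -0.5] w 0.0852 q [ 19.  15.  95.   0.  70. 109.]
r55 2444 [0.574  0.3074] [0.044 0.057] ang 0.2 px 231 275 157 214 z95 0.0751
r145 3283 [0.5278 0.1883] [0.044 0.104] ang -2.6 px 341 395 179 271 z95 0.075
r85 373 [ 0.4701 -0.4338] [0.044 0.088] ang -6.2 px 360 375 201 230 z95 0.0761
r115 495 [ 0.4725 -0.3123] [0.044 0.118] ang -5.9 px 319 336 195 233 z95 0.0759
8.012083333333333
6.558958333333333
```

View pics/w10.png

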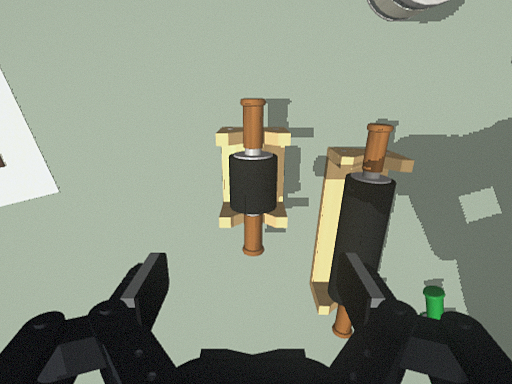

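View pics/top1.png

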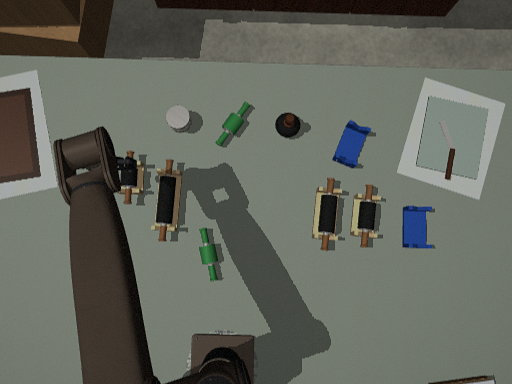

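All four rollers are seated with tops at 75 mm. The tin (178,118), dabber (288,124) and look-alikes are where they were. The gripper is clear, so I am handing in.

```bash
python3 -c "
from plant import ctrl
print(ctrl.hand_in())"
```

```text
the job is handed in; nothing more can be done
None
```

All four rollers (115, 85, 145 and 55, in that order) are in the rests made for their lengths. Each was lowered until its grips touched the notches, with 4–7 N on the tool at contact, and only then released. The job took about 24.5 s of the 112 s allowed.

- **Seating:** the last measurements put every roller's top at 75–76 mm, which means its axis is at 50 mm. Centres are within about 1–3 mm of the seats, and each sleeve sits between its uprights.
- **Bystanders:** in the final top view the tin, the dabber and the blue and green look-alikes stand at the same pixels as at the start. The image differences at the tin and dabber (about 7–8 grey levels) were not zero. I took those as lighting and shadow and checked by eye only.
- **Skewed readings:** a few wrist measurements of seated rollers gave a tilted or shortened outline because other parts were caught in or hidden from the mask. For the 115 and 145, the top view or an earlier wrist measurement showed correct alignment.
- **Arm:** the gripper was clear and touching nothing at hand-in.

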